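Pack the welcome box and hold the clip open over its card

ROBOT

A 6-joint arm with a two-finger parallel gripper is mounted at the origin on the work surface. World frame = base frame: x ahead of the robot, y to its left, z up, the work surface at z = 0. Lengths are in mm, angles in rad, forces in N, time in s.
With the tool pointing down it reaches from about 425 to 925 mm from the base axis. Payload 12.5 kg.
Tool frame: the origin (TCP) lies between the finger pads, 19 mm behind the fingertips; this is the grasp point; z points along the fingers, y is the line along which they close (so a half turn about z gives the same grasp; the last joint's range is limited). The gripper opens to 85 mm and grips with 20 to 120 N. Pads are 22 mm wide; open, the fingers measure 114 mm over their backs; the gripper's body (76 mm by 85 mm) begins 54 mm behind the grasp point. The pads swing forward as they close: fully open they stand 13 mm farther back than shut.
Start: joints at [-1.33, 0.491, 1.559, -0, 1.092, -0.106], TCP at [212.454, -587.798, 250.027] pointing down, gripper open.
Joint ranges: [-3.1, 3.1], [-0.84, 2.19], [0.05, 2.79], [-1.13, 4.28], [0.06, 2.93], [-2.69, 2.69]. Speed limits (rad/s): [2.22, 2.22, 2.79, 3.14, 3.14, 3.14].

INTERFACE

Orientations are given as a unit quaternion [w, x, y, z].
In Python, from rig import sense, capture, close_job gives the robot as it stands. The module is installed in compiled form; this text tells all that it offers.
- The arm moves only by the tool jog_arm, never from a script. Its argument "series" is a list that holds one entry, the list of rows, each a list of 4 numbers: the shift along the world's x, y, z in cm, then the turn about the world's z in degrees. In form: [[[dx, dy, dz, spin], ...]]. A call has 1 to 10 rows; each row shifts and turns the commanded pose from where the row before left it; what a row does not reach is not made up. A row lasts 1/10 s, in which the tool goes at most 50 mm and 8.59 degrees, less where a joint would pass 70% of its speed; a pose out of reach is approached as far as the arm can. A call with a gripper value outside its range is refused whole. "hand" is the opening, from 0 (shut) to 1 (fully open), set as the call begins (left out, the last holds). The fingers move at their own pace and stop on an object; the grip force is fixed at half the most. Time passes only in rows, so rows that do not move let the fingers close. It gives the time, the measured TCP pose, the force, the opening and the grip force at its end, in the units of the state.
- sense(): the state, without advancing time (a new reading comes with each control period).
- capture(name): name is "side" or "top"; returns a dict with "img" (400x640x3 uint8, red, green, blue), "range_z" (400x640 float32, mm along the optical axis (not along the pixel's ray), 0 where there is no reading), "mtx" (3x3 intrinsics, pixels), "R" (3x3) and "t" (3): a world point X has camera coordinates R X + t. Camera axes: x right, y down, z forward; pixel columns grow to the right and rows downward; lengths in mm; the calibration is good to about 2 mm. A picture is of the moment at which its call begins.
- close_job(): hands the job in; it is judged then, once.
The state is a dict: "time_s": time; "joints": joint angles; "qd": joint speeds; "joint_efforts": joint torques, N m; "tool_pos": TCP position; "tcp_rot": TCP orientation; "ft_force": force on the tool from outside, world axes, zero at the start; "wrist_torque": the same for the moment, N m; "width": opening from 0.0 (shut) to 1.0 (fully open); "grip_force": force on a finger pad.
Only numpy, scipy, OpenCV 4.12 (cv2) and the standard library are available. Lean on these libraries where they do the work, as an engineer would, in place of code of your own. Each camera call takes 0.05 s, during which the arm holds its last target. There are 200 camera calls.

TASK

Pack the honey jar and the green tea carton, standing upright, into the empty half of the guest's welcome box, beside the red tin, and let go of them. Then take the yellow spring clip by its two levers, squeeze it open, lift it off its rest and lower it over the middle of the top edge of the box's upright card, jaws gaping on both sides of the card without touching it. Finish while still holding the clip squeezed open there, ready for the receptionist to slip a note under it, and leave the tin, the bell, the pen cup and the blue clip where they are.

Things in the scene. Friction and masses are not known exactly. Their poses are not given: they have to be found in the camera images.
- box: Welcome box: open light-wood tray fixed to the desk, 140 (its x) x 138 (its y) mm outside, 50 mm high, walls and floor 6 mm thick (inside 128 x 126 mm, inner floor 6 mm above the desk). Origin: centre of its underside; z up. The red tin fills the -y half; the +y half (128 x about 65 mm) is empty. A stiff card stands upright outside the -y wall
- gap_near (a point): Point on the box's inner floor, in the middle of the -x place of the empty half, at (-32, 29.5, 6) mm in the box frame; axes as the box's. Each place is about 64 x 65 mm; either item may go in either place
- gap_far (a point): The same for the +x place of the empty half, at (32, 29.5, 6) mm in the box frame
- card_top (a point): Middle of the top edge of the stiff white card (green panel), 3 mm thick, 120 mm wide, its top edge 170 mm above the desk; the card is fixed to the box in a 36 mm high wooden slot, centred 76 mm to -y of the box's centre. Axes: x along the card's top edge, y across its thickness, z up
- tin: Red tin with a brass band across its middle, 120 x 56 x 46 mm tall, lying in the -y half of the box. Origin: centre of its underside. Bystander, stays there
- jar: Honey jar, amber glass with brass cap, loose, round, 58 mm in diameter at its widest, 100 mm tall, 0.2 to 0.4 kg, standing upright. Origin: centre of its underside, z up its axis
- carton: Green tea carton with a white band, loose, 56 x 56 mm, 100 mm tall, 0.13 to 0.25 kg, standing upright. Origin: centre of its underside, z up; x and y square to its sides
- clip: Yellow spring clip, loose, 0.09 kg, standing jaws down, levers up, on its rest. Origin: middle of the mouth between the jaw tips; z up to the levers, x along the 52 mm long jaws and the hinge, y across. Hinge pin (8 mm thick) 34 mm above the origin, so a card enters at most 30 mm between the jaws. Lever plates 30 mm wide along x, tops 80 mm above the origin, splayed 54 mm over their outsides
- clip_grip (a point): Point midway between the yellow clip's levers, 68 mm above its origin: a good place for the TCP, fingers closing along the clip's y to squeeze the levers together; axes as the clip's. Squeezed fully the levers stand parallel, 24 mm over their outsides
- clip_arm_left (a joint): Opening angle of each half of the yellow clip: 0 jaws shut (levers released), 0.314 rad fully open at the stop, jaw tips gaping 22 mm; both halves move alike. Each lever needs about 6 N to start moving and 12 N to stay fully squeezed; a grip of 40 N brings it to the stop. Springs shut when released
- clip_rest: Wooden rest under the yellow clip, fixed, 84 (x) x 64 (y) mm, top 30 mm above the desk, with 8 mm high lips at its two x ends. Origin: centre of its underside
- blue_clip: Blue spring clip of the same kind on a rest of its own. Origin as the yellow one's. Bystander
- bell: Brass desk bell, 80 mm across, 53 mm high, loose, beyond the box. Origin: centre of its underside. Bystander
- pen_cup: Dark steel pen cup, 72 mm across, 95 mm high with pens to 150 mm, loose, towards the far side. Origin: centre of its underside. Bystander
Things that resemble listed ones, but are neither listed nor needed, are in the scene too. Of the things like the carton, leave any that is purple; of the rest the smaller one is meant.

How it is judged:
By the outcome, as a careful person would: the job done as asked, in the order asked, and still so for the second after the job is handed in, while the arm keeps its last pose, push and grip.
It also fails if it takes over 70 s, if anything falls off the work surface, if the arm or the gripper's body presses on something with over 40 N, if the wrist force passes 120 N, or if a joint passes its speed limit or range.

## Working session

There is one attempt and no reset: what is moved stays moved. The work goes in short steps, Python scripts to look and compute and a tool call to move; the robot and the scene stay as the last step left them, time stands still between calls to the robot, and variables do not carry over. Pictures are saved under pics/ and viewed, at most 10 in all, crops included, and the job is handed in when it is done.

Besides the shell and the picture viewer there is one more tool, called after "Call:" as name(argument=value, ...), one argument or row to a line, values as JSON. jog_arm: Moves the arm, as the interface text tells. Its arguments: {"type":"object","properties":{"series":{"type":"array","items":{"type":"array","items":{"type":"array","items":{"type":"number"}}}},"hand":{"type":"number"}},"required":["series"]}

```bash
mkdir -p pics
python3 - <<'E'
from rig import sense,capture
import cv2,numpy as np
s=sense();print(s['time_s'],s['tool_pos'],s['tcp_rot'],s['width'],s['ft_force'])
for n in('side','top'):
    d=capture(n);np.savez(f'{n}0.npz',**d);cv2.imwrite(f'pics/{n}0.png',d['img'][:,:,::-1])
    print(n,d['mtx'].tolist(),(-d['R'].T@d['t']).round(0),d['R'].round(3).tolist())
E
```

```text
0.0 [ 212.40823672 -587.57557992  249.40209764] [-5.71533100e-04  9.85000601e-01  1.72549958e-01 -4.33200845e-05] 1.002994181324473 [-0.52122562  0.27244355 -0.23251933]
side [[475.06600702861255, 0.0, 319.69056072383734], [0.0, 475.06600702861255, 202.2628348399771], [0.0, 0.0, 1.0]] [154. 990. 890.] [[-0.921, -0.389, 0.002], [-0.239, 0.56, -0.794], [0.308, -0.732, -0.608]]
top [[441.61630128722214, 0.0, 310.3660125400691], [0.0, 441.61630128722214, 197.15141812184112], [0.0, 0.0, 1.0]] [ 380.   47. 1393.] [[-0.019, -1.0, -0.013], [-0.99, 0.02, -0.142], [0.142, 0.01, -0.99]]
```

View pics/top0.png

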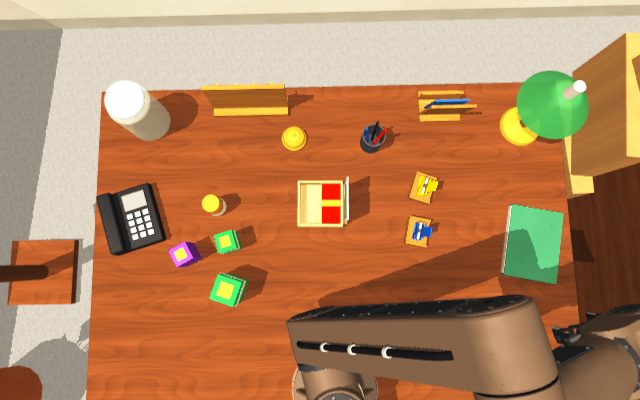

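View pics/side0.png

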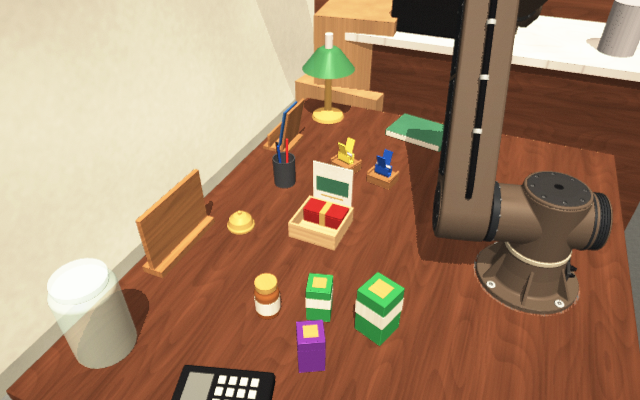

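The top view shows the jar at (212,204), the small green carton at (227,241), the box at (321,204), the card at its right edge (347,200), and the yellow clip at (425,186) with the blue one at (420,231). The side view agrees with this.

```bash
cat > h.py <<'E'
import numpy as np,cv2
def cloud(d):
    v,u=np.mgrid[0:400,0:640];z=d['range_z'].astype(float)
    c=np.stack([(u-d['mtx'][0,2])/d['mtx'][0,0]*z,(v-d['mtx'][1,2])/d['mtx'][1,1]*z,z],-1)
    return (c-d['t'])@d['R']   # R^T (c-t)
def hsv(d): return cv2.cvtColor(d['img'],cv2.COLOR_RGB2HSV)
def rect(P): 
    r=cv2.minAreaRect(P[:,:2].astype(np.float32)); return [np.round(x,1).tolist() for x in r]
E
python3 - <<'E'
from h import *
W={};H={}
for n in('top','side'):
    d=np.load(n+'0.npz');W[n]=cloud(d);H[n]=hsv(d);print(n,'table z',np.median(W[n][260:300,300:330] if n=='top' else W[n][250:270,200:240],axis=(0,1)).round(1))
def sel(n,u0,u1,v0,v1,z0,z1,h=None):
    P=W[n][v0:v1,u0:u1].reshape(-1,3);q=H[n][v0:v1,u0:u1].reshape(-1,3)
    m=(P[:,2]>z0)&(P[:,2]<z1)
    if h:m&=(q[:,0]>=h[0])&(q[:,0]<=h[1])&(q[:,1]>100)
    return P[m]
def rep(t,P): print(t,len(P),'med',np.median(P,0).round(1),'min',P.min(0).round(0),'max',P.max(0).round(0),rect(P))
rep('carton top',sel('top',205,250,222,260,92,110))
rep('carton side',sel('side',295,340,265,325,92,110))
rep('jar top',sel('top',195,235,188,222,92,110))
rep('jar side',sel('side',245,290,265,320,92,110))
rep('jar body side',sel('side',245,290,265,320,20,70))
rep('box rim top',sel('top',285,362,170,235,42,56,))
rep('box rim side',sel('side',280,360,190,250,45,56))
rep('card top',sel('top',330,362,170,235,150,180))
rep('card side',sel('side',305,360,155,210,100,180))
rep('clip top',sel('top',405,445,168,205,50,130,(24,34)))
rep('clip side',sel('side',325,365,130,172,50,130,(24,34)))
rep('rest top',sel('top',400,450,168,212,24,42))
rep('tin',sel('top',300,345,180,225,35,70,(0,8)))
P=W['top'];print('clip z map rows 170-204 step2, cols 408-444 step2');print(np.round(P[170:206:2,408:444:2,2]).astype(int))
a=cv2.resize(np.load('top0.npz')['img'][160:240,280:450],None,fx=4.5,fy=4.5,interpolation=cv2.INTER_CUBIC)
b=cv2.resize(np.load('side0.npz')['img'][125:185,290:410],None,fx=4,fy=4,interpolation=cv2.INTER_CUBIC)
c=np.zeros((600,765,3),np.uint8);c[:360]=a;c[360:,:480]=b
cv2.imwrite('pics/crop0.png',c[:,:,::-1])
E
```

```text
top table z [322.9  53.    1.3]
side table z [752.7 253.7  -0.9]
carton top 378 med [441.4 311.7 101.9] min [407. 280.  92.] max [474. 345. 110.] [[440.6, 312.6], [56.1, 56.6], 16.4]
carton side 619 med [434.4 322.4  99.3] min [390. 277.  92.] max [474. 435. 104.] [[430.1, 355.7], [57.1, 151.1], 13.1]
jar top 240 med [554.4 355.3 101.8] min [528. 331.  95.] max [579. 382. 110.] [[553.8, 356.0], [49.5, 50.1], 31.4]
jar side 339 med [552.  358.5  98.9] min [528. 332.  92.] max [579. 382. 103.] [[553.5, 357.5], [51.2, 49.1], 6.8]
jar body side 386 med [539.  379.   47.3] min [524. 337.  20.] max [581. 387.  70.] [[548.1, 366.6], [58.0, 37.9], 27.3]
box rim top 958 med [556.3   2.7  52.3] min [483. -44.  42.] max [625. 100.  56.] [[553.7, 27.6], [143.6, 140.4], 89.1]
box rim side 1022 med [550.5   3.7  50.2] min [482. -50.  45.] max [627. 104.  56.] [[554.0, 27.0], [153.4, 143.2], 88.5]
card top 74 med [545.9 -43.7 171. ] min [493. -46. 164.] max [612. -41. 177.] [[552.5, -44.0], [3.3, 118.3], 88.4]
card side 839 med [549.6 -43.7 136. ] min [492. -51. 100.] max [613. -37. 172.] [[552.1, 
[... 1594 characters left out ...]
4   96  108
     5    2    1   -1]
 [   6   31   28   30   28   62   46   72   40   62   34   36    3   -1
     2   -3   -1    0]
 [   1   27   32   28   27   44   38   41   59   73   27   29    0   -1
     0   -3    3    2]
 [  15   45   44   31   32   33   32   29   32   27   33   33    0    1
    -1    1    3    1]
 [  19   31   39   37   41   42   32   32   25   28   30   30    1    6
     0    5    0    3]
 [   4    2   11   15   30   36   43   42   37   37   34    6   -1    0
    -3   -3    1    2]
 [  -2    4    0    2   -5    2   13   25   33   39   37    4    1    5
    11    0    2   -2]
 [   2    2    5   -3    7    3   -1    0    4   20    4   -2    7   -1
     2    2    2   -6]]
```

View pics/crop0.png

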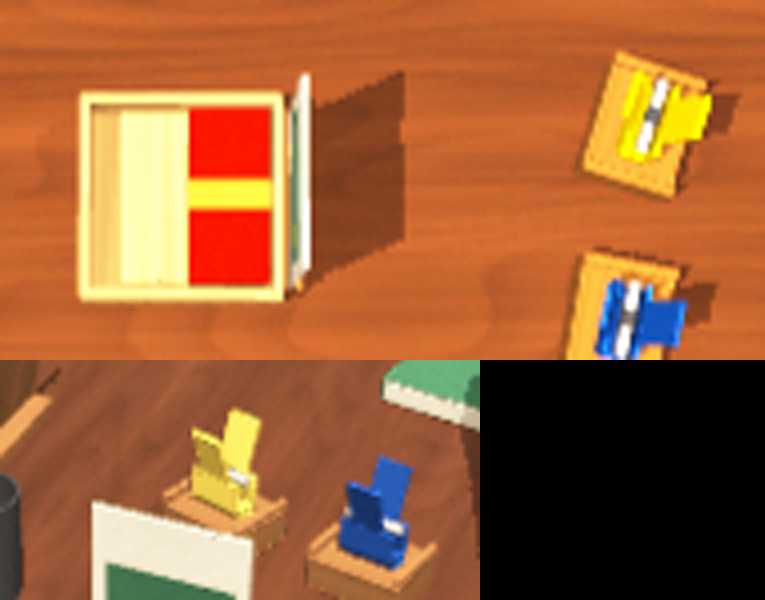

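The crop shows the box's empty +y half on the left of the box, the card at its right edge (x≈303), and the yellow clip turned about -18°. I'll refine the angles and the jar's profile, and start moving toward the carton at the same time.

Run:
```python
from h import *
W={};H={}
for n in('top','side'):
    d=np.load(n+'0.npz');W[n]=cloud(d);H[n]=hsv(d)
def sel(n,u0,u1,v0,v1,z0,z1,h=None,s=100):
    P=W[n][v0:v1,u0:u1].reshape(-1,3);q=H[n][v0:v1,u0:u1].reshape(-1,3)
    m=(P[:,2]>z0)&(P[:,2]<z1)
    if h:m&=(q[:,0]>=h[0])&(q[:,0]<=h[1])&(q[:,1]>s)
    return P[m]
# carton: outline of top face onto z=100 plane (top view), whole blob by depth
for n,b in(('top',(205,250,222,260)),('side',(300,336,268,296))):
    P=sel(n,*b,94,108); k=(abs(P[:,0]-440)<45)&(abs(P[:,1]-312)<45);print('carton',n,rect(P[k]),P[k].mean(0).round(1))
# jar profile: distance from axis, side view
P=sel('side',245,290,265,322,5,110)
r=np.hypot(P[:,0]-553.7,P[:,1]-356.7)
for z in range(10,105,8):
    k=(P[:,2]>z)&(P[:,2]<z+8)&(r<40)
    if k.any():print(z,k.sum(),'r',np.percentile(r[k],[20,50,80]).round(1))
# clip: rest rect with height; clip levers in two groups
for n,b in(('top',(400,450,165,212)),('side',(325,370,130,185))):
    R=sel(n,*b,22,44);R=R[np.hypot(R[:,0]-598,R[:,1]+287)<62];print('rest',n,rect(R))
    P=sel(n,*b,40,120,(22,34),120);P=P[np.hypot(P[:,0]-598,P[:,1]+287)<45]
    for a in(-16,-18,-20,-22):
        t=np.radians(a);x=(P[:,0]-598)*np.cos(t)+(P[:,1]+287)*np.sin(t);y=-(P[:,0]-598)*np.sin(t)+(P[:,1]+287)*np.cos(t)
        L=P[:,2]>92;print(n,a,'levers x',np.percentile(x[L],[3,97]).round(1),'y',np.percentile(y[L],[3,97]).round(1),'all x',np.percentile(x,[2,98]).round(1),'ysd hi',y[L&(y>0)].std().round(1),y[L&(y<0)].std().round(1), L.sum())
# box: wood rim
P=sel('top',285,362,170,235,44,60);P=P[P[:,1]>32]
print('y+ rim',np.percentile(P[:,1],[90,95,99]),'x',np.percentile(P[:,0],[1,3,97,99]).round(1))
F=sel('top',285,362,170,235,0,14);F=F[(F[:,1]>0)&(F[:,1]<98)&(abs(F[:,0]-554)<66)];print('floor',rect(F),F.min(0),F.max(0))
C=np.vstack([sel('top',330,362,170,235,60,180),sel('side',305,360,155,210,60,168)]);C=C[abs(C[:,1]+44)<8]
p=np.polyfit(C[:,0]-552,C[:,1],1);print('card line',p,np.degrees(np.arctan(p[0])))
```

```text
carton top [[440.6, 312.6], [56.1, 56.6], 16.4] [440.4 312.2 101.8]
carton side [[440.5, 312.0], [55.8, 59.2], 15.3] [439.3 314.8  99.2]
10 47 r [26.7 27.7 28.4]
18 54 r [27.3 28.4 28.9]
26 52 r [27.5 28.4 28.8]
34 63 r [27.3 28.3 29.1]
42 56 r [27.3 28.2 28.9]
50 74 r [26.4 27.7 28.9]
58 57 r [27.  27.6 28.3]
66 104 r [24.4 26.3 27.8]
74 61 r [22.3 23.6 25. ]
82 45 r [23.3 24.3 24.8]
90 117 r [15.7 23.1 24.9]
98 234 r [11.3 18.3 22.4]
rest top [[598.0, -287.6], [64.9, 84.9], 70.3]
top -16 levers x [-13.7  14.5] y [-24.6  26.2] all x [-24.5  24. ] ysd hi 2.3 2.9 63
top -18 levers x [-13.2  13.7] y [-24.5  25.9] all x [-24.7  24.2] ysd hi 2.3 2.9 63
top -20 levers x [-13.1  13.5] y [-24.6  25.7] all x [-24.8  24. ] ysd hi 2.3 2.9 63
top -22 levers x [-13.8  14.2] y [-24.8  26. ] all x [-24.8  24.1] ysd hi 2.3 2.9 63
rest side [[598.2, -285.6], [65.4, 89.5], 72.1]
side -16 levers x [-15.3  13.4] y [-25.1  27.6] all x [-23.4  23.2] ysd hi 2.1 3.1 63
side -18 levers x [-14.7  13.2] y [-24.8  27.5] all x [-23.4  22.9] ysd hi 2.1 3.0 63
side -20 levers x [-14.   13.7] y [-24.7  27.5] all x [-23.4  22.5] ysd hi 2.1 2.9 63
side -22 levers x [-14.4  14.3] y [-24.4  27.3] all x [-23.7  22. ] ysd hi 2.2 2.8 63
y+ rim [ 99.30013213  99.63796083 100.04343901] x [484.  484.4 624.  624.5]
floor [[556.4, 47.5], [94.3, 125.6], 89.1] [4.92845570e+02 1.35324050e+00 2.02142861e-02] [619.73021719  95.53622747  13.98335395]
card line [-2.36911745e-02 -4.35848148e+01] -1.3571504374030117
```

Call:
jog_arm(
  series=[
    [[3.5,4,0,0],[3.5,4,0,0],[3.5,4,0,0],[3.5,4,0,0],[3.5,4,0,0],[3.5,4,0,0],[3,4,0,0],[2,4.5,0,0],[0,4.5,0,0],[0,4.5,0,0]],
  ],
  hand=1,
)

```text
time_s: 1.1
tool_pos: [460.0, -185.0, 249.6]
tcp_rot: [-0.0, 0.985, 0.173, -0.0]
ft_force: [1.2, 1.2, -0.7]
width: 1.0
grip_force: 0.0
```

Call:
jog_arm(
  series=[
    [[0,4.5,0,-1],[0,4.5,0,-1],[0,4.5,0,-1],[0,4.5,0,-0.8],[0,4.5,0,0],[0,4.5,0,0],[0,4.5,0,0],[-0.5,4.5,0,0],[-0.5,4.5,0,0],[-0.5,4.5,0,0]],
  ],
)

```text
time_s: 2.1
tool_pos: [444.4, 264.8, 249.9]
tcp_rot: [0.0, 0.99, 0.14, -0.0]
ft_force: [1.6, 0.0, -0.1]
width: 0.997
grip_force: 0.0
```

Call:
jog_arm(
  series=[
    [[-0.4,4.7,0,0],[0,0,-4,0],[0,0,-4,0],[0,0,-4,0],[0,0,-3,0],[0,0,-1.2,0],[0,0,0,0]],
  ],
)

```text
time_s: 2.8
tool_pos: [440.6, 309.7, 86.9]
tcp_rot: [0.001, 0.99, 0.14, -0.001]
ft_force: [0.8, 0.9, 1.2]
width: 0.999
grip_force: 0.0
```

Call:
jog_arm(
  series=[
    [[0,0.25,-0.9,0],[0,0,0,0]],
  ],
)

```text
time_s: 3.0
tool_pos: [441.3, 312.8, 79.4]
tcp_rot: [-0.0, 0.99, 0.14, 0.001]
ft_force: [-0.3, 0.4, -0.3]
width: 1.002
grip_force: 0.0
```

Call:
jog_arm(
  series=[
    [[0,0,0,0],[0,0,0,0],[0,0,0,0],[0,0,0,0],[0,0,0,0],[0,0,0,0],[0,0,0,0],[0,0,0,0]],
  ],
  hand=0,
)

```text
time_s: 3.8
tool_pos: [441.3, 312.7, 80.0]
tcp_rot: [-0.0, 0.99, 0.14, 0.001]
ft_force: [-0.5, 0.1, 5.4]
width: 0.651
grip_force: 62.7
```

Call:
jog_arm(
  series=[
    [[0,0,1,0],[0,0,2.5,0],[0,0,3.5,0],[0.5,-2,2,-2],[1,-3.5,0,-3],[1,-3.5,0,-3],[1,-3.5,0,-3],[1,-3.5,0,-3],[1.2,-3.5,0,-2],[1,-2.5,0,-1.4]],
  ],
)

```text
time_s: 4.8
tool_pos: [508.3, 90.5, 169.9]
tcp_rot: [0.0, 1.0, -0.013, 0.0]
ft_force: [-0.0, 0.7, -1.8]
width: 0.646
grip_force: 63.9
```

Call:
jog_arm(
  series=[
    [[1,-2,0,0],[0.5,-1,0,0],[0,0,0,0],[0,0,0,0]],
  ],
)

```text
time_s: 5.2
tool_pos: [522.6, 63.0, 169.2]
tcp_rot: [-0.0, 1.0, -0.012, -0.0]
ft_force: [-0.5, -0.3, -1.6]
width: 0.645
grip_force: 63.9
```

Run:
```python
from rig import sense,capture
from h import *
d=capture('side');s=sense();print(s['tool_pos'],s['ft_force'],s['width'])
P=cloud(d);q=hsv(d);m=(q[...,0]>55)&(q[...,0]<75)&(q[...,1]>120)&(np.hypot(P[...,0]-523,P[...,1]-62)<60)&(P[...,2]>60)
p=P[m];print(len(p),p.min(0).round(1),p.max(0).round(1),rect(p))
cv2.imwrite('pics/s1.png',d['img'][60:300,180:500,::-1])
```

```text
[522.51269903  63.28570469 169.14036373] [-0.57221069 -0.5485768  -0.82056944] 0.6457275210991634
481 [492.9  33.   90.9] [547.3 121.2 203.6] [[520.2, 77.1], [88.4, 53.9], 89.2]
```

View pics/s1.png

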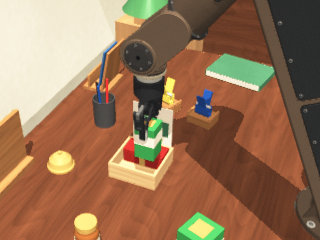

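The carton hangs squarely over the near place (145,150 in the crop), so I'll lower it.

Call:
jog_arm(
  series=[
    [[0,-0.1,-2,0],[0,0,-2,0],[0,0,-1.5,0],[0,0,-1,0],[0,0,-0.7,0],[0,0,-0.5,0],[0,0,-0.4,0],[0,0,0,0],[0,0,0,0]],
  ],
)

```text
time_s: 6.15
tool_pos: [523.1, 61.5, 88.3]
tcp_rot: [0.0, 1.0, -0.012, 0.0]
ft_force: [-0.8, -0.2, -0.9]
width: 0.651
grip_force: 63.9
```

Call:
jog_arm(
  series=[
    [[0,0,-0.1,0],[0,0,-0.1,0],[0,0,0,0]],
  ],
)

```text
time_s: 6.45
tool_pos: [523.0, 61.5, 86.1]
tcp_rot: [0.0, 1.0, -0.012, 0.0]
ft_force: [-0.1, 0.5, -0.7]
width: 0.652
grip_force: 63.9
```

Call:
jog_arm(
  series=[
    [[0,0,-0.1,0],[0,0,0,0],[0,0,0,0]],
  ],
)

```text
time_s: 6.75
tool_pos: [523.1, 61.5, 85.9]
tcp_rot: [0.0, 1.0, -0.012, 0.0]
ft_force: [-3.2, 1.1, 11.2]
width: 0.654
grip_force: 65.2
```

Call:
jog_arm(
  series=[
    [[0,0,0,0],[0,0,0,0],[0,0,0,0],[0,0,0,0],[0,0,0,0]],
  ],
  hand=1,
)

```text
time_s: 7.25
tool_pos: [523.0, 61.5, 85.0]
tcp_rot: [0.0, 1.0, -0.012, -0.0]
ft_force: [-0.5, -0.3, 0.2]
width: 0.999
grip_force: 0.0
```

Call:
jog_arm(
  series=[
    [[0,0,2,0],[0,0,3,0],[0,0,3,0],[0,2,2.5,0],[0.5,4,0,0],[0.5,4.5,0,0],[0.5,4.5,0,0],[0.5,4.5,0,0],[0.5,4.5,0,0],[0.5,4,0,0]],
  ],
)

```text
time_s: 8.25
tool_pos: [552.8, 343.7, 189.9]
tcp_rot: [0.0, 1.0, -0.011, -0.0]
ft_force: [0.4, -0.4, 0.4]
width: 0.997
grip_force: 0.0
```

Call:
jog_arm(
  series=[
    [[0.1,1.5,0,0],[0,0,-3,0],[0,0,-3,0],[0,0,-2,0],[0,0,-1,0],[0,0,0,0],[0,0,0,0]],
  ],
)

```text
time_s: 8.95
tool_pos: [554.4, 356.4, 100.9]
tcp_rot: [-0.0, 1.0, -0.012, 0.0]
ft_force: [-0.0, 0.1, 0.2]
width: 1.001
grip_force: 0.0
```

Call:
jog_arm(
  series=[
    [[0,0,-0.8,0],[0,0,0,0]],
  ],
)

```text
time_s: 9.15
tool_pos: [553.9, 356.3, 91.9]
tcp_rot: [0.0, 1.0, -0.012, -0.0]
ft_force: [-0.6, -0.5, -0.1]
width: 1.0
grip_force: 0.0
```

Call:
jog_arm(
  series=[
    [[0,0,0,0],[0,0,0,0],[0,0,0,0],[0,0,0,0],[0,0,0,0],[0,0,0,0],[0,0,0,0],[0,0,0,0]],
  ],
  hand=0,
)

```text
time_s: 9.95
tool_pos: [554.2, 356.6, 92.7]
tcp_rot: [-0.0, 1.0, -0.012, 0.0]
ft_force: [-1.3, -0.5, 7.0]
width: 0.583
grip_force: 62.1
```

Call:
jog_arm(
  series=[
    [[0,0,1,0],[0,0,2,0],[0,0,3,0],[0,0,3,0],[0.3,-3,0,0],[0.3,-3.5,0,0],[0.4,-3.5,0,0],[0.4,-3.5,0,0],[0.4,-3.5,0,0],[0.4,-3.5,0,0]],
  ],
)

```text
time_s: 10.95
tool_pos: [575.8, 150.1, 182.3]
tcp_rot: [0.0, 1.0, -0.012, -0.0]
ft_force: [1.3, -1.4, -2.7]
width: 0.58
grip_force: 63.3
```

Call:
jog_arm(
  series=[
    [[0.4,-3.5,0,0],[0.4,-3,0,0],[0.4,-2,0,0],[0,-0.5,0,0],[0,0,0,0],[0,0,0,0]],
  ],
)

```text
time_s: 11.55
tool_pos: [587.8, 62.2, 182.1]
tcp_rot: [-0.0, 1.0, -0.011, -0.0]
ft_force: [0.3, -0.2, -3.6]
width: 0.585
grip_force: 63.2
```

Run:
```python
from rig import sense,capture
from h import *
d=capture('side');s=sense();print(s['tool_pos'],s['ft_force'],s['width'])
P=cloud(d);q=hsv(d)
m=(q[...,0]>55)&(q[...,0]<75)&(q[...,1]>120)&(np.hypot(P[...,0]-523,P[...,1]-62)<50)&(P[...,2]>99)
p=P[m];print('carton',len(p),p.min(0).round(1),p.max(0).round(1),rect(p))
m=(np.hypot(P[...,0]-587,P[...,1]-62)<40)&(P[...,2]>60)&(P[...,2]<155)
p=P[m];print('jar',len(p),p.min(0).round(1),p.max(0).round(1))
cv2.imwrite('pics/s2.png',cv2.resize(d['img'][120:260,250:410,::-1],None,fx=4,fy=4))
```

```text
[587.7605703   62.47114651 182.06934116] [-0.77681085  0.47613298 -3.24877872] 0.5830382664737119
carton 190 [493.   34.   99.2] [548.5  93.5 108. ] [[521.2, 63.8], [58.6, 55.8], 88.7]
jar 407 [547.5  44.9  89.8] [615.2  94.4 154.9]
```

View pics/s2.png

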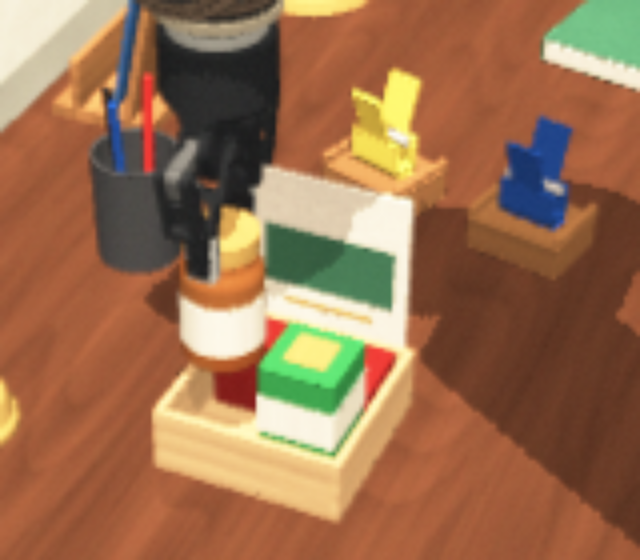

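The carton stands in its place (310,380) and the jar hangs upright over the other one (225,290). I'll shift the jar 3 mm to -x and lower it.

Call:
jog_arm(
  series=[
    [[-0.25,-0.1,-2,0],[0,0,-2,0],[0,0,-1.5,0],[0,0,-1,0],[0,0,-0.7,0],[0,0,-0.5,0],[0,0,-0.4,0],[0,0,0,0],[0,0,0,0]],
  ],
)

```text
time_s: 12.5
tool_pos: [585.7, 60.4, 101.4]
tcp_rot: [0.0, 1.0, -0.012, 0.0]
ft_force: [1.8, 0.7, -2.3]
width: 0.587
grip_force: 63.2
```

Call:
jog_arm(
  series=[
    [[0,0,-0.1,0],[0,0,-0.1,0],[0,0,0,0],[0,0,0,0]],
  ],
)

```text
time_s: 12.9
tool_pos: [585.5, 60.5, 99.1]
tcp_rot: [0.0, 1.0, -0.012, 0.0]
ft_force: [0.6, -0.3, -3.0]
width: 0.586
grip_force: 63.2
```

Call:
jog_arm(
  series=[
    [[0,0,-0.1,0],[0,0,0,0],[0,0,0,0]],
  ],
)

```text
time_s: 13.2
tool_pos: [585.8, 60.5, 98.7]
tcp_rot: [0.0, 1.0, -0.012, 0.001]
ft_force: [-1.5, 1.4, 5.1]
width: 0.582
grip_force: 64.1
```

Call:
jog_arm(
  series=[
    [[0,0,0,0],[0,0,0,0],[0,0,0,0],[0,0,0,0],[0,0,0,0]],
  ],
  hand=1,
)

```text
time_s: 13.7
tool_pos: [585.5, 60.5, 98.0]
tcp_rot: [0.0, 1.0, -0.012, -0.0]
ft_force: [0.2, 0.2, 0.5]
width: 1.002
grip_force: 0.0
```

Call:
jog_arm(
  series=[
    [[0,0,2.5,0],[0,0,4,0],[0,0,4.5,0],[0,0,4.2,0],[0,-3,0,-3],[0.2,-4,0,-3],[0.2,-4.5,0,-3],[0.2,-4.5,0,-3],[0.2,-4.5,0,-3],[0.2,-4.5,0,-3]],
  ],
)

```text
time_s: 14.7
tool_pos: [595.3, -191.3, 250.1]
tcp_rot: [0.0, 0.986, -0.169, 0.0]
ft_force: [0.6, -0.5, -0.2]
width: 0.998
grip_force: 0.0
```

Call:
jog_arm(
  series=[
    [[0.2,-4.5,0,-0.1],[0,-3.5,0,0],[0,-1.7,0,0],[0,0,-4,0],[0,0,-4,0],[0,0,-2,0],[0,0,0,0],[0,0,0,0]],
  ],
)

```text
time_s: 15.5
tool_pos: [597.9, -286.2, 150.7]
tcp_rot: [0.0, 0.986, -0.169, 0.0]
ft_force: [0.1, -0.4, -0.1]
width: 1.001
grip_force: 0.0
```

Run:
```python
from rig import sense,capture
from h import *
d=capture('side');s=sense();print(s['tool_pos'],s['tcp_rot'])
P=cloud(d)
m=(P[...,2]>94)&(P[...,2]<112)
for n,c in(('carton',(523,62)),('jar',(585.5,60.5))):
    p=P[m&(np.hypot(P[...,0]-c[0],P[...,1]-c[1])<(36 if n=='carton' else 27))];print(n,rect(p),np.median(p[:,2]))
cv2.imwrite('pics/s3.png',cv2.resize(d['img'][110:260,250:410,::-1],None,fx=4,fy=4))
```

```text
[ 598.15853101 -286.42669542  151.45013082] [ 3.58900055e-04  9.85696391e-01 -1.68528370e-01  8.27366067e-04]
carton [[521.8, 62.8], [60.5, 57.3], 87.1] 104.87016244474805
jar [[585.5, 61.0], [49.0, 51.9], 23.5] 104.45200105158789
```

View pics/s3.png

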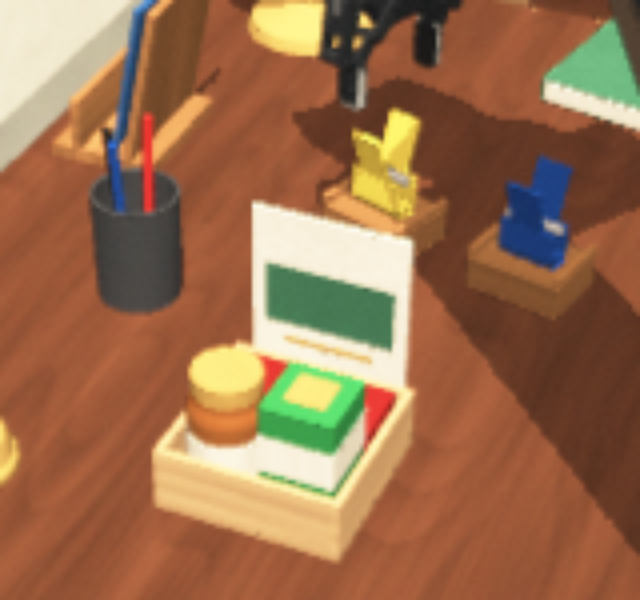

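The jar (228,400) and carton (310,420) both stand upright in the box, and the open fingers straddle the yellow clip's levers. I'll go down and squeeze.

Call:
jog_arm(
  series=[
    [[0,0,-2,0],[0,0,-2,0],[0,0,-1.2,0],[0,0,0,0]],
  ],
)

```text
time_s: 15.95
tool_pos: [597.4, -286.3, 97.7]
tcp_rot: [-0.0, 0.986, -0.169, -0.0]
ft_force: [0.6, 0.2, -0.1]
width: 0.999
grip_force: 0.0
```

Call:
jog_arm(
  series=[
    [[0,0,0,0],[0,0,0,0],[0,0,0,0],[0,0,0,0],[0,0,0,0],[0,0,0,0],[0,0,0,0],[0,0,0,0],[0,0,0,0],[0,0,0,0]],
  ],
  hand=0,
)

```text
time_s: 16.95
tool_pos: [599.4, -286.6, 101.5]
tcp_rot: [0.001, 0.986, -0.169, 0.003]
ft_force: [1.3, 5.1, 18.6]
width: 0.259
grip_force: 62.2
```

Call:
jog_arm(
  series=[
    [[0,0,1,0],[0,0,2,0],[0,0,3,0],[0,0,3.5,0],[0,0,3.5,0],[0,0,3,0],[0,0,1,0],[-0.5,2,0,2],[-0.5,2.5,0,3],[-0.5,3,0,3]],
  ],
)

```text
time_s: 17.95
tool_pos: [581.8, -211.1, 267.2]
tcp_rot: [-0.0, 0.995, -0.099, -0.001]
ft_force: [1.0, 1.0, -1.7]
width: 0.255
grip_force: 59.3
```

Call:
jog_arm(
  series=[
    [[-0.5,3,0,3],[-0.5,3,0,3],[-0.5,3,0,3],[-0.5,3,0,1],[-0.5,2.5,0,0],[-0.5,1.5,0,0],[0,0.7,0,0],[0,0,0,0],[0,0,0,0],[0,0,0,0]],
  ],
)

```text
time_s: 18.95
tool_pos: [552.7, -45.4, 267.8]
tcp_rot: [0.0, 1.0, -0.013, -0.0]
ft_force: [0.5, -0.5, -1.1]
width: 0.253
grip_force: 59.3
```

```bash
cat > look.py <<'E'
from rig import sense,capture
from h import *
import sys
s=sense();print(s['tool_pos'].round(1),s['tcp_rot'].round(3),s['ft_force'].round(1),s['width'])
D=[];c0=s['tool_pos']
for n in('side','top'):
    d=capture(n);D.append(d);P=cloud(d);q=hsv(d)
    m=(q[...,0]>=22)&(q[...,0]<=34)&(q[...,1]>120)&(np.hypot(P[...,0]-c0[0],P[...,1]-c0[1])<45)&(P[...,2]>c0[2]-85)
    p=P[m];print(n,len(p))
    if len(p)>20:
        t=np.radians(-1.36);e=(p-c0)@np.array([[np.cos(t),-np.sin(t),0],[np.sin(t),np.cos(t),0],[0,0,1]])
        for z in range(-84,20,8):
            k=(e[:,2]>z)&(e[:,2]<=z+8)
            if k.any():print(z,k.sum(),'x',e[k,0].min().round(1),e[k,0].max().round(1),'y',np.percentile(e[k,1],[2,50,98]).round(1))
a=cv2.resize(D[0]['img'][90:240,250:410],None,fx=3.6,fy=4)
b=cv2.resize(D[1]['img'][150:250,310:380],None,fx=3,fy=6)
cv2.imwrite(sys.argv[1],np.hstack([a,b])[:,:,::-1])
E
python3 look.py pics/c1.png
```

```text
[552.7 -45.4 267.8] [ 0.     1.    -0.013 -0.   ] [ 0.5 -0.5 -1.1] 0.2528531385752998
side 360
-76 10 x -25.3 21.4 y [-11.9  14.6  18.3]
-68 50 x -26.2 26.1 y [-17.1  17.8  21.7]
-60 59 x -25.3 23.3 y [-14.7  18.4  24.4]
-52 64 x -24.0 25.2 y [-13.3  15.5  20.9]
-44 52 x -24.1 26.8 y [-8.6 12.8 18.1]
-36 44 x -24.2 22.4 y [-11.7  10.9  18.3]
-28 29 x -14.4 11.3 y [-11.5  10.7  16. ]
-20 14 x -14.8 4.2 y [-10.3  -6.6  14.1]
-12 10 x -14.3 -8.5 y [-11.   -8.3  11.7]
-4 13 x -14.1 -6.7 y [-11.5  -8.8  10.5]
4 14 x -13.7 -3.8 y [-15.9 -11.1  11.4]
top 0
```

View pics/c1.png

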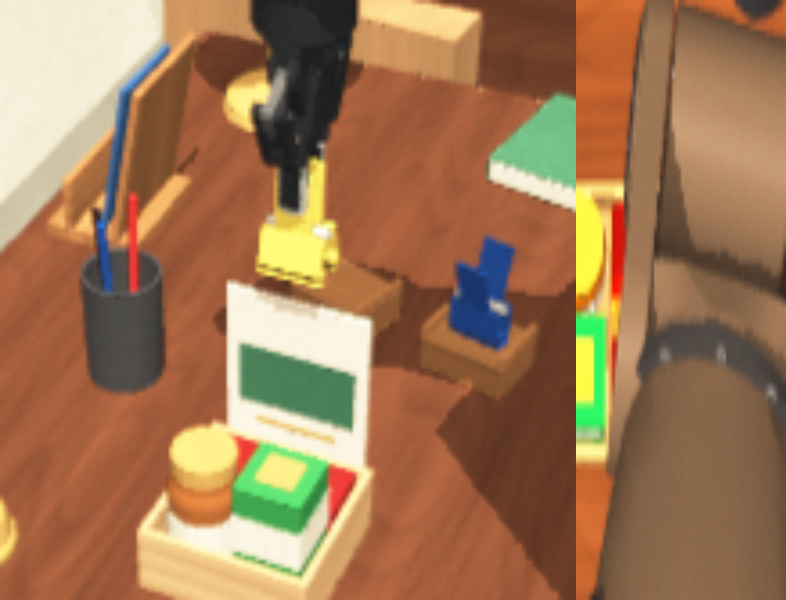

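The clip is held open above the card: jaws at (295,250), card top edge at about (300,300), centred to about 1 mm. I'll shift 1 mm to +y and lower it.

Call:
jog_arm(
  series=[
    [[0,0.12,-1,0],[0,0,-1,0],[0,0,-0.5,0],[0,0,-0.4,0],[0,0,-0.3,0],[0,0,-0.3,0],[0,0,0,0],[0,0,0,0]],
  ],
)

```text
time_s: 19.85
tool_pos: [552.6, -43.3, 233.2]
tcp_rot: [0.0, 1.0, -0.012, 0.0]
ft_force: [0.1, -0.2, -1.6]
width: 0.258
grip_force: 59.3
```

```bash
python3 look.py pics/c2.png
python3 - <<'E'
from rig import capture
from h import *
d=capture('side');P=cloud(d);q=hsv(d);y=(q[...,0]>=22)&(q[...,0]<=34)&(q[...,1]>120)&(P[...,2]>140)&(P[...,2]<165)&(np.hypot(P[...,0]-552,P[...,1]+44)<40)
w=(q[...,1]<60)&(q[...,2]>150)&(abs(P[...,1]+44)<8)&(P[...,2]>120)&(P[...,2]<165)
print('jaw',np.percentile(P[y],[2,50,98],axis=0).round(1).tolist());print('card',np.percentile(P[w],[2,50,98],axis=0).round(1).tolist(), w.sum())
E
```

```text
[552.6 -43.3 233.2] [ 0.     1.    -0.012  0.   ] [ 0.1 -0.2 -1.6] 0.25804625386151603
side 333
-76 2 x 13.5 23.1 y [15.6 16.2 16.7]
-68 39 x -26.1 22.3 y [-18.1  17.4  21.7]
-60 64 x -24.6 23.7 y [-15.7  18.4  23.4]
-52 52 x -25.0 24.7 y [-14.   15.2  19.6]
-44 60 x -23.2 25.2 y [-11.7  12.6  17.9]
-36 30 x -17.2 14.1 y [-11.3  11.5  15.1]
-28 27 x -13.6 13.8 y [-11.4  10.3  15.7]
-20 12 x -16.6 14.8 y [-10.7  -3.5  14.3]
-12 9 x -14.9 14.9 y [-10.6  -4.4  12. ]
-4 20 x -15.1 15.4 y [-13.1  -7.8  16.5]
4 17 x -14.5 13.5 y [-16.1  -8.   23.6]
12 1 x 5.1 5.1 y [24.7 24.7 24.7]
top 0
jaw [[529.1, -29.6, 163.8], [540.6, -29.1, 163.9], [552.2, -28.6, 164.1]]
card [[493.8, -50.2, 123.2], [555.1, -43.8, 141.2], [1616.6, -38.5, 164.5]] 461
```

View pics/c2.png

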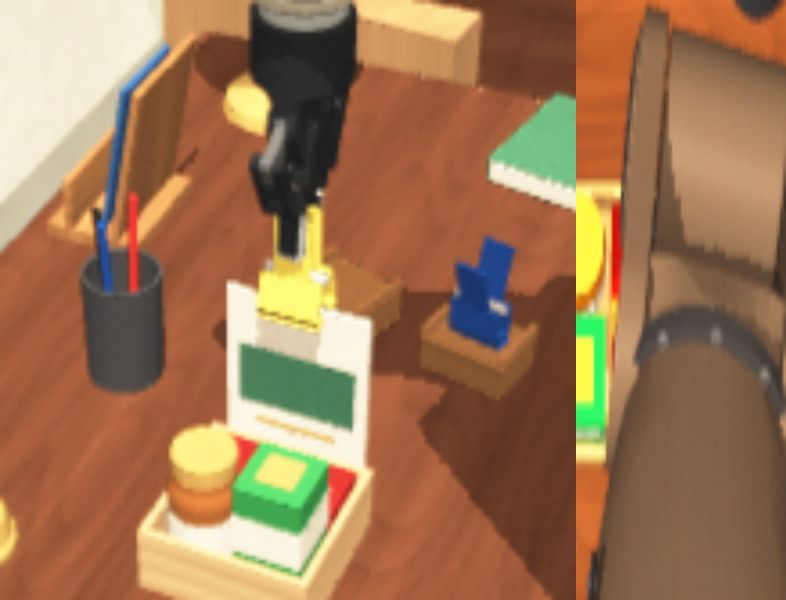

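The jaws straddle the card top at (290,300), centred and without contact. I'll lower it about 9 mm more.

Call:
jog_arm(
  series=[
    [[0,-0.05,-0.3,0],[0,0,-0.3,0],[0,0,-0.3,0],[0,0,0,0],[0,0,0,0],[0,0,0,0],[0,0,0,0],[0,0,0,0]],
  ],
)

```text
time_s: 20.8
tool_pos: [552.5, -43.8, 224.1]
tcp_rot: [0.0, 1.0, -0.012, 0.0]
ft_force: [0.1, 0.8, -1.9]
width: 0.256
grip_force: 59.3
```

```bash
python3 look.py pics/c3.png
```

```text
[552.5 -43.8 224.1] [ 0.     1.    -0.012  0.   ] [ 0.1  0.8 -1.9] 0.2561168951040349
side 322
-76 1 x 5.5 5.5 y [14.7 14.7 14.7]
-68 32 x -24.8 22.8 y [ 1.  17.4 21.5]
-60 53 x -26.4 22.4 y [-16.   18.5  22.4]
-52 58 x -25.7 23.7 y [-11.5  15.8  21.1]
-44 57 x -26.2 25.1 y [-10.6  12.6  18.1]
-36 37 x -23.0 14.2 y [-11.1  10.1  15.9]
-28 23 x -13.8 13.8 y [-9.8 10.7 15.4]
-20 14 x -14.0 14.7 y [-11.    9.   17.6]
-12 13 x -14.4 14.7 y [-11.6   4.1  13.4]
-4 19 x -14.2 15.3 y [-11.7  -5.7  21.7]
4 14 x -14.5 6.8 y [-13.4  -8.7  18.4]
12 1 x 3.9 3.9 y [27.7 27.7 27.7]
top 0
```

View pics/c3.png

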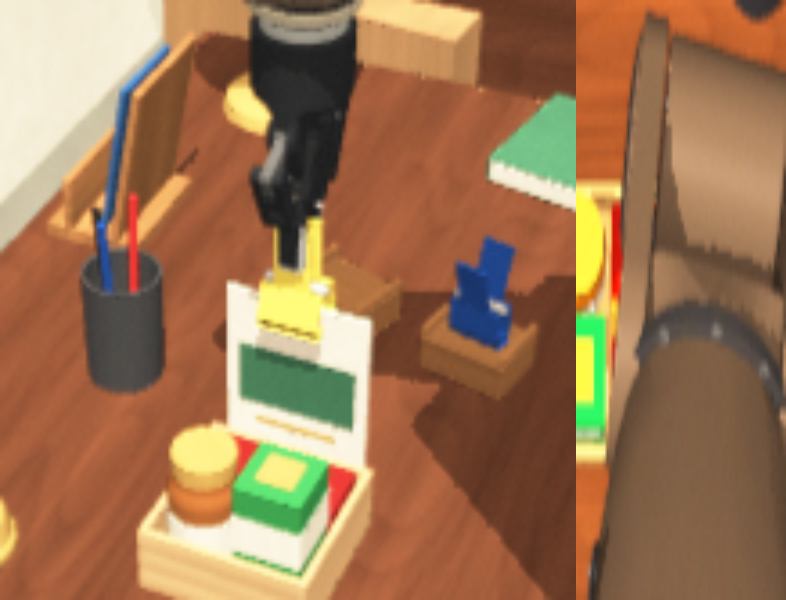

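The open jaws hang over the card's top middle (290,305) about 15 mm deep, and the force reading shows no contact. The items are upright in the box, so I'm handing the job in.

```bash
python3 -c "
from rig import close_job
print(close_job())"
```

```text
the job is handed in; nothing more can be done
None
```

I packed the jar and carton upright in the box, and the arm is holding the yellow clip squeezed open over the middle of the card's top edge, about 15 mm down with no contact sensed; I handed the job in at about 21 s and got no verdict back.

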